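# Third hand for the tea carousel's handle

## Robot

A 7-joint arm with a two-finger parallel gripper is mounted at the origin on the work surface. World frame = base frame: x ahead of the robot, y to its left, z up, the work surface at z = 0. Lengths are in m, angles in rad, forces in N, time in s.
With the tool pointing down it reaches from about 0.425 to 0.875 m from the base axis. Payload 4.7 kg.
Tool frame: the origin (TCP) lies between the finger pads; the fingertips stand 14 mm ahead of it and the grasp point (between the pads) lies 5 mm behind it; z points along the fingers, y is the line along which they close (so a half turn about z gives the same grasp; the last joint's range is limited). The gripper opens to 87 mm and grips with 3 to 60 N. Pads are 19 mm wide; open, the fingers measure 117 mm over their backs; the gripper's body (75 mm by 190 mm) begins 51 mm behind the grasp point.
Start: joints at [-1.143, 0.321, -0.07, 1.45, 0.023, 1.371, -0.057], TCP at [0.261, 0.595, 0.197] pointing down, gripper open.
Joint ranges: [-2.86, 2.86], [-0.3, 2.09], [-1.38, 1.24], [0.06, 2.45], [-1.56, 4.7], [0.09, 2.05], [-2.69, 2.69]. Speed limits (rad/s): [2.57, 2.57, 3.14, 3.14, 3.14, 3.14, 3.14].

## Interface

Orientations are given as a rotation vector (axis times angle).
In Python, from bench import ctrl gives the robot as it stands.
- The arm moves only by the tool step_arm, never from a script. Its argument "commands" is a list of rows, each an object with "travel": the shift along the tool's x, y, z in m, a list of three; "turn": the turn, a rotation vector about the tool's x, y, z in degrees, a list of three. A call has 1 to 5 rows; each row is the pose to reach, as a shift and turn from the pose commanded when the call began, along the tool's axes at that moment; what a row does not reach only later rows make up. A row lasts 1/10 s, in which the tool goes at most 50 mm and 8.59 degrees, less where a joint would pass 70% of its speed; a pose out of reach is approached as far as the arm can. A call with a gripper value outside its range is refused whole. "gripper" is the opening, from 0 (shut) to 1 (fully open), set as the call begins (left out, the last holds). The fingers move at their own pace and stop on an object; "force" is the grip in N (left out, the last holds). Time passes only in rows, so rows that repeat a pose let the fingers close. It gives the time, the measured TCP pose, the force, the opening and the grip force at its end, in the units of the state.
- ctrl.get_state(): the state, without advancing time (a new reading comes with each control period).
- ctrl.get_image(name): name is "side" or "top" or "wrist"; returns the picture (384x512x3 uint8, red, green, blue); there is no depth.
- ctrl.camera_model(name): a dict with "fx", "fy", "cx", "cy" (pixels), "k1" (the pictures are not rectified: a ray, as slopes to the right and down, at radius r is drawn at 1 + k1 r^2 times it, then the intrinsics apply), "R" (3x3) and "t" (3): a world point X has camera coordinates R X + t; the wrist camera has in their place "T_tool_cam" (4x4, takes a point from camera to tool coordinates, whose origin is the TCP and whose axes are the flange's). Camera axes: x right, y down, z forward; pixel columns grow to the right and rows downward; lengths in m; the calibration is good to about 2 mm. A picture is of the moment at which its call begins: read the wrist's pose just before it. camera_model takes no time and is no camera call.
- ctrl.close_job(): hands the job in; it is judged then, once.
The state is a dict: "time": time; "joint_positions": joint angles; "qd": joint speeds; "joint_torque": joint torques, N m; "position": TCP position; "tool_rot": TCP orientation; "ft_force": force on the tool from outside, world axes, zero at the start; "torque": the same for the moment, N m; "grip_width": opening from 0.0 (shut) to 1.0 (fully open); "grip_force": force on a finger pad.
Only numpy, scipy, OpenCV 4.12 (cv2) and the standard library are available. Lean on these libraries where they do the work, as an engineer would, in place of code of your own. Each camera call takes 0.05 s, during which the arm holds its last target. There are 200 camera calls.

## Task

Turn the round bamboo tea carousel by its brass post one click anticlockwise (seen from above), so that the blue sprung stop swings round to its next position. Then stand the loose wooden handle flat on the deck, centred against the near side of the stop, and push it straight back until the stop's front face is level with the two red marks, about half-way along its travel (a push of about 12 N), never driving the stop to its end. Finish while still gripping the handle and keeping up that steady push, so that I can put in the screws; leave the teapot, sugar pot and tea glass alone.

Things in the scene. Friction and masses are not known exactly. Their poses are not given: they have to be found in the camera images.
- carousel (a joint): turn of the carousel's deck on its foot, rad, anticlockwise from above positive. Two click positions: 0 (start) and 1.047 (60 degrees on, the next position), with hard ends 0.04 beyond them. A sprung ball resists leaving a click (about 5 N at the post over the first 0.1 rad); in between the deck turns freely and stays where it is left, and within 0.08 rad of a click it snaps in by itself.
- deck_center (a point): centre of the deck's top surface, 36 mm above the counter and on the turning axis. The deck is a pale bamboo disc of 250 mm diameter that turns with its axes: z up, x from the centre towards the stop and the post, y along the stop. After the click, x points away from the robot (within 0.3 rad of world x).
- post_top (a point): top of the upright brass post used to turn the carousel: round, 18 mm diameter, standing 71 mm above the deck, 98 mm from the turning axis along the deck's +x. Turns with the deck.
- stop (a joint): how far the sprung stop is pushed in along the deck's +x, m: 0 free, 0.020 at its end; the red marks are at 0.010. The push needed is 2 N plus 1 N for each mm.
- stop_face (a point): centre of the front face (looking to the deck's -x) of the blue stop bar, moving with it. Free, the face lies at deck x = +5 mm, this point 12 mm above the deck. The bar is 110 mm long along the deck's y, 10 mm thick, and its top is 23 mm above the deck. Behind it, at deck x = 46 to 60 mm and y = -47 to 47 mm, stand its two guide blocks, 22 mm high. Two red marks, 5 mm wide, are let into the deck just beyond the bar's ends, centred on the line deck x = 15 mm.
- stop_bar: the blue stop bar itself; its origin lies on the deck's surface 5 mm in front of the face (deck x = 0 while free); axes as the deck's.
- handle_center (a point): the loose wooden handle, 0.1 to 0.22 kg, standing on the counter: this point is at its middle, 33 mm above its underside. A base bar with a 3 mm felt pad beneath, 40 mm (its x) by 110 mm (its y) by 20 mm high in all, and on its middle an upright grip 16 mm (x) by 50 mm (y) that reaches from 20 to 66 mm above the underside. The same either way round; slides easily on the deck (friction about 0.2). A dark screw hole near each end of the bar.
- tea_glass: bystander: slim waisted tea glass, 54 mm across, 85 mm high; origin under its centre
- sugar_pot: bystander: round steel sugar pot with a lid lever, 78 mm across, 72 mm high; origin under its centre
- teapot: bystander: small white ceramic teapot, 110 mm across the body, 180 mm over spout and handle (along its y), 95 mm high; origin under its centre
There are look-alikes about, which are no part of the job. What is shaped like the part that bears handle_center but green is not meant.

How it is judged:
By the outcome, as a careful person would: the job done as asked, in the order asked, and still so for the second after the job is handed in, while the arm keeps its last pose, push and grip.
It also fails if it takes over 64 s, if anything falls off the work surface, if the arm or the gripper's body presses on something with over 40 N, if the wrist force passes 120 N, or if a joint passes its speed limit or range.

## Working session

There is one attempt and no reset: what is moved stays moved. The work goes in short steps, Python scripts to look and compute and a tool call to move; the robot and the scene stay as the last step left them, time stands still between calls to the robot, and variables do not carry over. Pictures are saved under pics/ and viewed, at most 10 in all, crops included, and the job is handed in when it is done.

Besides the shell and the picture viewer there is one more tool, called after ">>>" as name(argument=value, ...), one argument or row to a line, values as JSON. step_arm: Moves the arm, as the interface text tells. Its arguments: {"type":"object","properties":{"commands":{"type":"array"},"gripper":{"type":"number"},"force":{"type":"number"}},"required":["commands"]}

```bash
mkdir -p pics
cat > h.py <<'E'
import numpy as np,cv2
from scipy.spatial.transform import Rotation as Ro
from bench import ctrl
def snap(n,f):
    im=ctrl.get_image(n); cv2.imwrite('pics/'+f,im[:,:,::-1]); return im
def ray(n,px,z,st=None):
    m=ctrl.camera_model(n)
    d=np.array([(px[0]-m['cx'])/m['fx'],(px[1]-m['cy'])/m['fy']]); u=d.copy()
    for _ in range(20): u=d/(1+m['k1']*(u@u))
    v=np.array([u[0],u[1],1])
    if n=='wrist':
        st=st or ctrl.get_state(); T=np.array(m['T_tool_cam']); R=Ro.from_rotvec(st['tool_rot']).as_matrix()
        o=R@T[:3,3]+st['position']; w=R@T[:3,:3]@v
    else:
        R=np.array(m['R']); o=-R.T@np.array(m['t']); w=R.T@v
    return o+w*(z-o[2])/w[2]
E
python3 - <<'E'
from h import *
s=ctrl.get_state();print(s)
a=snap('top','t0.png');b=snap('side','s0.png')
cv2.imwrite('pics/top1.png',cv2.resize(a[:,:,::-1],(800,600)))
for n in('top','side'):
  m=ctrl.camera_model(n);print(n,-np.array(m['R']).T@m['t'],m['fx'],np.array(m['R'])[2])
print(Ro.from_rotvec(s['tool_rot']).as_matrix().round(3)); print(ctrl.camera_model('wrist'))
E
```

```text
{'time': 0.0, 'joint_positions': array([-1.14290633,  0.32180792, -0.07008474,  1.45171332,  0.02261543,
        1.37076912, -0.05687796]), 'qd': array([-0.00258168, -0.00061833,  0.00259881,  0.00093837,  0.00054544,
        0.0021616 ,  0.00142747]), 'joint_torque': array([ 1.72195028e-04, -4.91299224e+01, -4.04132176e-01, -3.12523448e+01,
       -6.39791088e-02,  4.38865414e-02,  1.67108765e-04]), 'position': array([0.26116139, 0.59455899, 0.19555211]), 'tool_rot': array([-6.45207873e-01, -3.07433623e+00,  2.96867336e-03]), 'ft_force': array([ 0.37833309,  0.73384142, -0.25154852]), 'torque': array([0.0076482 , 0.02400463, 0.00927786]), 'grip_force': 0.0, 'grip_width': 1.001308678703228}
top [ 0.38544627 -0.02218859  1.10568225] 417.37579830478086 [ 0.20329198 -0.01174799 -0.97904768]
side [ 0.46193624 -0.65752731  0.67908238] 424.9532457059524 [ 0.12485749  0.73723012 -0.66400479]
[[-0.916  0.402 -0.001]
 [ 0.402  0.916 -0.002]
 [-0.    -0.002 -1.   ]]
{'fx': 326.9538494108611, 'fy': 326.9538494108611, 'cx': 257.3008685154418, 'cy': 187.00404336983823, 'k1': -0.09043323836971894, 'T_tool_cam': array([[ 6.07582362e-04, -9.65023021e-01, -2.62164452e-01,
         7.19759629e-02],
       [ 9.99999797e-01,  5.35426842e-04,  3.46664123e-04,
         8.58155191e-04],
       [-1.94168974e-04, -2.62164609e-01,  9.65023150e-01,
        -1.88672507e-01],
       [ 0.00000000e+00,  0.00000000e+00,  0.00000000e+00,
         1.00000000e+00]])}
```

View pics/top1.png

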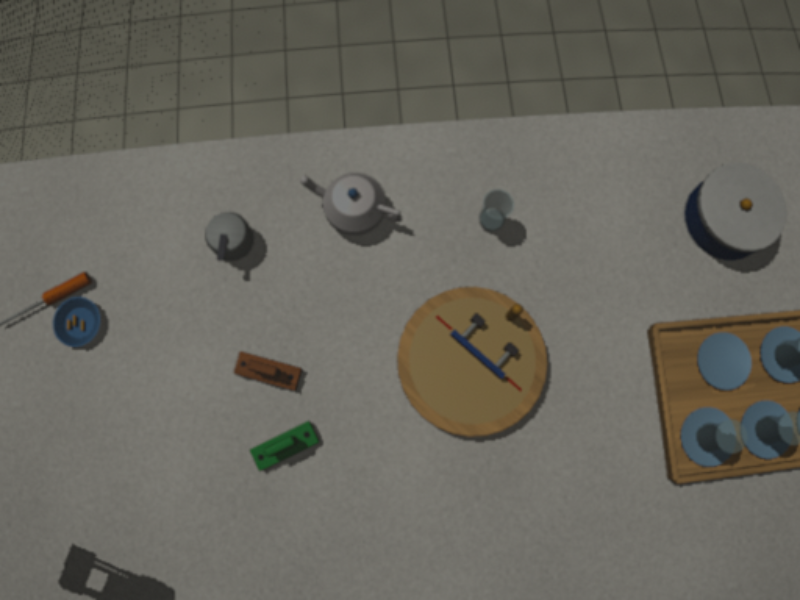

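View pics/s0.png

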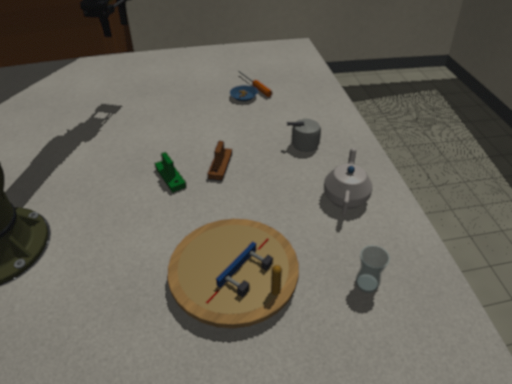

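The top view shows the deck centred near (473,360), post at (515,312), brown handle at (268,371), green look-alike at (285,447) (800x600 pixels). The side view agrees. I'll enlarge crops to measure.

Run:
```python
from h import *
t=cv2.imread('pics/t0.png')
a=cv2.resize(t[175:290,245:360],(552,552),interpolation=cv2.INTER_CUBIC)   # x4.8
b=cv2.resize(t[215:260,145:200],(244,200),interpolation=cv2.INTER_CUBIC)
c=np.zeros((552,800,3),np.uint8);c[:,:552]=a;c[:200,552:796]=b   # b x4.436
cv2.imwrite('pics/c1.png',cv2.convertScaleAbs(c,alpha=1.6))
```

```text
(no output)
```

View pics/c1.png

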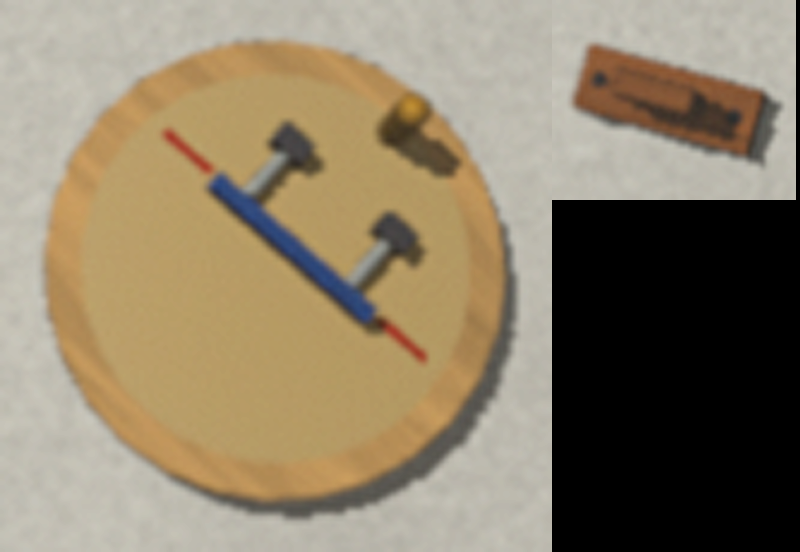

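Run:
```python
from h import *
A=lambda x,y:(245+x/4.8-.4,175+y/4.8-.4)
B=lambda x,y:(145+(x-552)/4.436-.4,215+y/4.444-.4)
for p in((45,270),(506,270),(275,40),(275,500)): print('deck',ray('top',A(*p),.036))
print('post',ray('top',A(412,105),.107))
r=[ray('top',A(*p),.036) for p in((166,132),(425,360))];print('red',r,np.linalg.norm(r[1]-r[0]))
h=np.array([ray('top',B(*p),.02) for p in((590,45),(768,92),(752,158),(574,106))]);print('handle',h,h.mean(0))
s=np.array([ray('top',B(*p),.02) for p in((599,79),(734,118))]);print('screw',s,s.mean(0))
```

```text
deck [ 0.50652769 -0.03666849  0.036     ]
deck [ 0.48557843 -0.28443664  0.036     ]
deck [ 0.62226429 -0.172913    0.036     ]
deck [ 0.37508057 -0.14737064  0.036     ]
post [ 0.56701878 -0.2293004   0.107     ]
red [array([ 0.57608153, -0.1083436 ,  0.036     ]), array([ 0.44140628, -0.23489884,  0.036     ])] 0.18480707372350358
handle [[0.54536399 0.22690897 0.02      ]
 [0.50931077 0.12211538 0.02      ]
 [0.47137559 0.13372952 0.02      ]
 [0.50980434 0.23791697 0.02      ]] [0.50896367 0.18016771 0.02      ]
screw [[0.5246899  0.2222869  0.02      ]
 [0.49557236 0.14304029 0.02      ]] [0.51013113 0.18266359 0.02      ]
```

```bash
cat >> h.py <<'E'
def plan(pos,yaw,n,st=None):
    """n calls from here to pos, yaw (deg, world direction of tool y): travel mm, turn deg about tool z"""
    st=st or ctrl.get_state(); R=Ro.from_rotvec(st['tool_rot']); p=np.array(st['position'])
    M=R.as_matrix(); y0=np.degrees(np.arctan2(M[1,1],M[0,1])); dy=(yaw-y0+180)%360-180; pos=np.array(pos)
    print('at',p.round(4),'yaw',round(y0,2),'axis',M[:,2].round(4),'F',np.round(st['ft_force'],1),'t',st['time'],'w',round(st['grip_width'],3))
    for k in range(n):
        a=np.radians(y0+dy*k/n); X=np.array([[-np.sin(a),np.cos(a),0],[np.cos(a),np.sin(a),0],[0,0,-1]])
        print((X@(pos-p)/n*1000).round(1),(-dy/n).round(1))
E
python3 - <<'E'
from h import *
plan([.567,-.2295,.165],-45.5,4)
E
```

```text
at [0.2612 0.5946 0.1957] yaw 66.29 axis [-6.0e-04 -1.6e-03 -1.0e+00] F [-0.4  0.4  0.3] t 0.1 w 1.0
[-152.8 -157.9    7.7] 27.9
[-209.   -67.9    7.7] 27.9
[-216.4   38.     7.7] 27.9
[-173.4  135.     7.7] 27.9
```

>>> step_arm(
  commands=[
    {"travel": [-0.031,-0.032,0.0015],"turn": [0,0,5.6]},
    {"travel": [-0.061,-0.063,0.003],"turn": [0,0,11.2]},
    {"travel": [-0.092,-0.095,0.0045],"turn": [0,0,16.8]},
    {"travel": [-0.122,-0.126,0.006],"turn": [0,0,22.4]},
    {"travel": [-0.153,-0.158,0.008],"turn": [0,0,28]},
  ],
  gripper=1,
)

```text
time: 0.6
position: [0.3381, 0.3871, 0.1882]
tool_rot: [-1.375, -2.824, 0.001]
ft_force: [0.6, -0.4, -0.5]
grip_width: 0.998
grip_force: 0.0
```

>>> step_arm(
  commands=[
    {"travel": [-0.042,-0.014,0.0015],"turn": [0,0,5.6]},
    {"travel": [-0.084,-0.027,0.003],"turn": [0,0,11.2]},
    {"travel": [-0.125,-0.041,0.0045],"turn": [0,0,16.8]},
    {"travel": [-0.167,-0.054,0.006],"turn": [0,0,22.4]},
    {"travel": [-0.209,-0.068,0.008],"turn": [0,0,28]},
  ],
)

```text
time: 1.1
position: [0.4143, 0.181, 0.1805]
tool_rot: [-2.018, -2.408, -0.0]
ft_force: [0.9, 0.4, 0.5]
grip_width: 1.002
grip_force: 0.0
```

>>> step_arm(
  commands=[
    {"travel": [-0.043,0.008,0.0015],"turn": [0,0,5.6]},
    {"travel": [-0.086,0.015,0.003],"turn": [0,0,11.2]},
    {"travel": [-0.13,0.023,0.0045],"turn": [0,0,16.8]},
    {"travel": [-0.173,0.03,0.006],"turn": [0,0,22.4]},
    {"travel": [-0.216,0.038,0.008],"turn": [0,0,28]},
  ],
)

```text
time: 1.6
position: [0.4901, -0.0247, 0.1725]
tool_rot: [-2.54, -1.848, -0.001]
ft_force: [0.9, 0.8, -0.5]
grip_width: 1.002
grip_force: 0.0
```

Run:
```python
from h import *
plan([.567,-.2295,.165],-45.5,1)
print(ctrl.get_state()['joint_positions'])
```

```text
at [ 0.4901 -0.0247  0.1725] yaw -17.93 axis [ 2.e-04  5.e-04 -1.e+00] F [ 0.9  0.8 -0.5] t 1.6 w 1.002
[-171.2  136.2    7.5] 27.6
[-0.53708316 -0.02161465  0.531053    1.88600403  0.0109209   1.2740224
 -0.32233665]
```

>>> step_arm(
  commands=[
    {"travel": [-0.034,0.027,0.0015],"turn": [0,0,5.5]},
    {"travel": [-0.068,0.054,0.003],"turn": [0,0,11]},
    {"travel": [-0.103,0.082,0.0045],"turn": [0,0,16.5]},
    {"travel": [-0.137,0.109,0.006],"turn": [0,0,22]},
    {"travel": [-0.171,0.136,0.0075],"turn": [0,0,27.6]},
  ],
)

```text
time: 2.1
position: [0.5679, -0.2286, 0.1648]
tool_rot: [-2.907, -1.189, 0.0]
ft_force: [-0.4, 1.1, -0.1]
grip_width: 0.998
grip_force: 0.0
```

Run:
```python
from h import *
plan([.567,-.2295,.088],-45.5,1)
cv2.imwrite('pics/w1.png',cv2.convertScaleAbs(snap('wrist','w1.png')[:,:,::-1],alpha=1.5))
```

```text
at [ 0.5679 -0.2286  0.1648] yaw -45.51 axis [-2.e-04  3.e-04 -1.e+00] F [-0.4  1.1 -0.1] t 2.1 w 0.998
[-1.3 -0.  76.8] -0.0
```

View pics/w1.png

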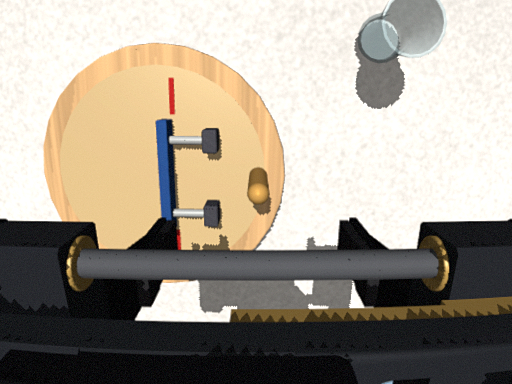

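The wrist view shows the post top at (258,191), between the finger lines; the red line runs from (171,80) to (179,240).

Run:
```python
from h import *
print(ray('wrist',(258,191),.107)); a=ray('wrist',(171,78),.036);b=ray('wrist',(171.5,113),.036);c=ray('wrist',(179.5,245),.036);print(a,b,c,np.degrees(np.arctan2(*(a-c)[1::-1])))
```

```text
[ 0.56964774 -0.23619712  0.107     ]
[ 0.57783355 -0.11633588  0.036     ] [ 0.55365396 -0.13770572  0.036     ] [ 0.45392019 -0.23225143  0.036     ] 43.09000919955676
```

Run:
```python
from h import *
s=cv2.imread('pics/s0.png')
cv2.imwrite('pics/c2.png',cv2.convertScaleAbs(cv2.resize(s[210:330,160:310],(750,600),interpolation=cv2.INTER_CUBIC),alpha=1.5))
```

```text
(no output)
```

View pics/c2.png

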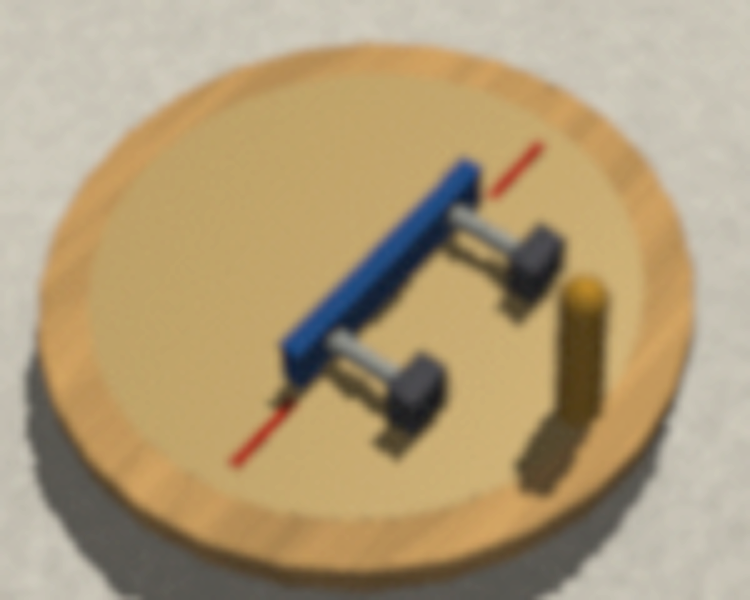

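Enlarged side view: post top at (587,288), red ends at (542,145) and (235,465), deck rim left 40 / right 694, top 43 / bottom ~570.

Run:
```python
from h import *
A=lambda x,y:(160+x/5-.4,210+y/5-.4)
print('post',ray('side',A(586,286),.107))
for p in((542,145),(235,465),(40,300),(694,300),(372,43),(372,573)):print(ray('side',A(*p),.036))
```

```text
post [ 0.56652284 -0.23039576  0.107     ]
[ 0.57660843 -0.10537999  0.036     ]
[ 0.44222036 -0.2328381   0.036     ]
[ 0.3759755  -0.14848144  0.036     ]
[ 0.6179178  -0.19110422  0.036     ]
[ 0.51717544 -0.03709635  0.036     ]
[ 0.48391525 -0.28318288  0.036     ]
```

Run:
```python
from h import *
plan([.567,-.2300,.088],-45.8,1)
```

```text
at [ 0.5681 -0.2374  0.1641] yaw -46.14 axis [-1.0e-04 -8.2e-03 -1.0e+00] F [ 1.3 -5.1  1.4] t 2.15 w 1.003
[ 4.4 -6.  76.1] -0.3
```

>>> step_arm(
  commands=[
    {"travel": [0,0,0],"turn": [0,0,0]},
    {"travel": [0,0,0],"turn": [0,0,0]},
    {"travel": [0,0,0],"turn": [0,0,0]},
  ],
)

```text
time: 2.45
position: [0.5677, -0.2253, 0.165]
tool_rot: [-2.903, -1.198, -0.001]
ft_force: [0.4, 1.1, -0.8]
grip_width: 0.998
grip_force: 0.0
```

Run:
```python
from h import *
plan([.567,-.2300,.088],-45.8,1)
```

```text
at [ 0.5677 -0.2253  0.165 ] yaw -45.16 axis [-1.0e-04  1.5e-03 -1.0e+00] F [ 0.4  1.1 -0.8] t 2.45 w 0.998
[-3.8  2.9 77. ] 0.6
```

>>> step_arm(
  commands=[
    {"travel": [-0.001,0,0.008],"turn": [0,0,0]},
    {"travel": [-0.001,0,0.024],"turn": [0,0,0]},
    {"travel": [-0.001,0,0.045],"turn": [0,0,0]},
    {"travel": [-0.001,0,0.066],"turn": [0,0,0]},
    {"travel": [-0.001,0,0.076],"turn": [0,0,0]},
  ],
)

```text
time: 2.95
position: [0.5651, -0.2264, 0.0861]
tool_rot: [-2.902, -1.195, 0.004]
ft_force: [-1.1, -0.2, 0.4]
grip_width: 0.999
grip_force: 0.0
```

>>> step_arm(
  commands=[
    {"travel": [0,0,0],"turn": [0,0,0]},
    {"travel": [0,0,0],"turn": [0,0,0]},
    {"travel": [0,0,0],"turn": [0,0,0]},
  ],
)

```text
time: 3.25
position: [0.5677, -0.2282, 0.0902]
tool_rot: [2.905, 1.194, 0.002]
ft_force: [-0.5, -0.3, -0.0]
grip_width: 0.996
grip_force: 0.0
```

Run:
```python
from h import *
plan([.567,-.2300,.088],-45.8,1)
```

```text
at [ 0.5677 -0.2282  0.0902] yaw -45.3 axis [ 1.9e-03 -4.0e-04 -1.0e+00] F [-0.5 -0.3 -0. ] t 3.25 w 0.996
[-1.7  0.8  2.2] 0.5
```

Close on the post.

>>> step_arm(
  commands=[
    {"travel": [-0.001,0.001,0.001],"turn": [0,0,0]},
    {"travel": [-0.001,0.001,0.001],"turn": [0,0,0]},
    {"travel": [-0.001,0.001,0.001],"turn": [0,0,0]},
    {"travel": [-0.001,0.001,0.001],"turn": [0,0,0]},
    {"travel": [-0.001,0.001,0.001],"turn": [0,0,0]},
  ],
  gripper=0,
  force=30,
)

```text
time: 3.75
position: [0.567, -0.2293, 0.0882]
tool_rot: [2.906, 1.194, 0.0]
ft_force: [-0.1, 0.1, 0.2]
grip_width: 0.632
grip_force: 0.0
```

>>> step_arm(
  commands=[
    {"travel": [0,0,0],"turn": [0,0,0]},
    {"travel": [0,0,0],"turn": [0,0,0]},
    {"travel": [0,0,0],"turn": [0,0,0]},
    {"travel": [0,0,0],"turn": [0,0,0]},
    {"travel": [0,0,0],"turn": [0,0,0]},
  ],
)

```text
time: 4.25
position: [0.5669, -0.2293, 0.0882]
tool_rot: [-2.906, -1.194, -0.0]
ft_force: [-0.3, 0.1, 0.0]
grip_width: 0.168
grip_force: 0.0
```

>>> step_arm(
  commands=[
    {"travel": [0,0,0],"turn": [0,0,0]},
    {"travel": [0,0,0],"turn": [0,0,0]},
  ],
)

```text
time: 4.45
position: [0.5669, -0.2293, 0.0882]
tool_rot: [-2.906, -1.194, -0.0]
ft_force: [-0.3, 0.3, -0.4]
grip_width: 0.031
grip_force: 0.0
```

Run:
```python
from h import *
a=snap('top','t1.png');b=snap('wrist','w2.png')
t=cv2.resize(a[160:300,230:370],(400,400),interpolation=cv2.INTER_CUBIC);w=cv2.resize(b,(400,300))
c=np.zeros((400,800,3),np.uint8);c[:,:400]=t;c[:300,400:]=w
cv2.imwrite('pics/c3.png',cv2.convertScaleAbs(c[:,:,::-1],alpha=1.5))
```

```text
(no output)
```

View pics/c3.png

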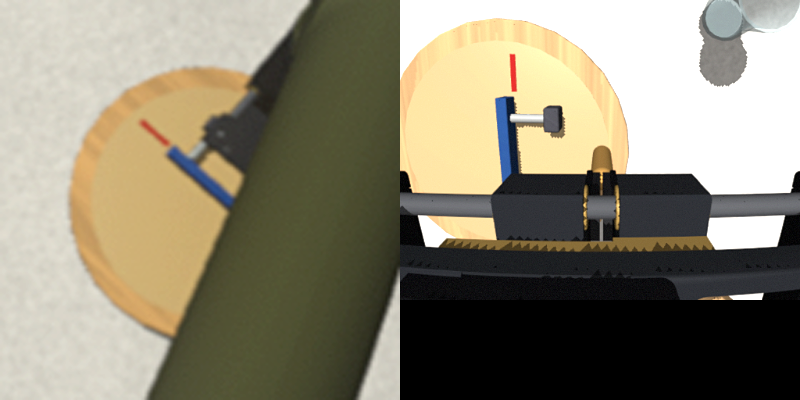

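The view shows the fingers shut in front of the post (post at (601,160)), so the grasp missed; I'll compute the offset.

Run:
```python
from h import *
st=ctrl.get_state(); print(st['time'],st['position'],st['grip_width'],st['grip_force'])
m=ctrl.camera_model('wrist');T=np.linalg.inv(m['T_tool_cam'])
R=Ro.from_rotvec(st['tool_rot']).as_matrix()
def pr(X):
  c=T@np.append(R.T@(np.array(X)-st['position']),1);u=c[:2]/c[2];u=u*(1+m['k1']*(u@u));return (u*m['fx']+[m['cx'],m['cy']]).round(1)
t=R[:,0]
for d in(-.01,0,.01,.02,.03):
  b=np.array([.567,-.2293,0])+d*t
  print(d,[pr([b[0]+e*t[0],b[1]+e*t[1],z]) for z,e in((.036,.009),(.107,.009),(.107,-.009))])
for px in((513,55),(514,92)): print(ray('wrist',((px[0]-400)*1.28,px[1]*1.28),.036,st))
```

```text
4.55 [ 0.56687954 -0.22927543  0.08812249] 0.010724371932453635 0.0
-0.01 [array([258.2, 196.8]), array([258.4, 233.8]), array([258.3, 262.6])]
0 [array([258.2, 184.3]), array([258.4, 217.1]), array([258.4, 246.8])]
0.01 [array([258.3, 171.4]), array([258.4, 199.9]), array([258.4, 230.5])]
0.02 [array([258.3, 158.4]), array([258.5, 182.1]), array([258.4, 213.7])]
0.03 [array([258.3, 145. ]), array([258.5, 163.7]), array([258.5, 196.3])]
[ 0.57602456 -0.10658493  0.036     ]
[ 0.55127408 -0.12903613  0.036     ]
```

Run:
```python
from h import *
w=cv2.imread('pics/w2.png')
cv2.imwrite('pics/c4.png',cv2.convertScaleAbs(cv2.resize(w[160:384,160:360],(536,600),interpolation=cv2.INTER_CUBIC),alpha=1.3,beta=20))
```

```text
(no output)
```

View pics/c4.png

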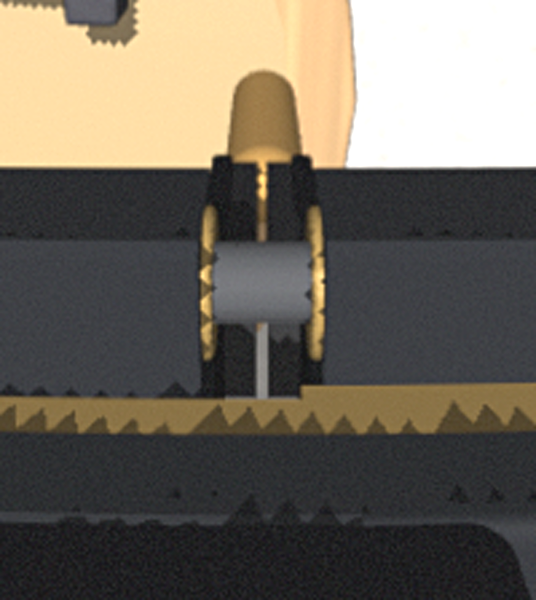

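The post top shows through the shut fingers exactly where predicted, so the fingertips appear to be above the post, and shorter than stated. I'll feel for the post top gently with shut fingers.

>>> step_arm(
  commands=[
    {"travel": [0,0,0.001],"turn": [0,0,0]},
    {"travel": [0,0,0.002],"turn": [0,0,0]},
    {"travel": [0,0,0.003],"turn": [0,0,0]},
    {"travel": [0,0,0.004],"turn": [0,0,0]},
    {"travel": [0,0,0.004],"turn": [0,0,0]},
  ],
)

```text
time: 5.05
position: [0.5668, -0.2292, 0.0839]
tool_rot: [-2.905, -1.194, 0.0]
ft_force: [-0.1, 0.8, -0.6]
grip_width: 0.009
grip_force: 0.0
```

>>> step_arm(
  commands=[
    {"travel": [0,0,0.001],"turn": [0,0,0]},
    {"travel": [0,0,0.002],"turn": [0,0,0]},
    {"travel": [0,0,0.003],"turn": [0,0,0]},
    {"travel": [0,0,0.004],"turn": [0,0,0]},
    {"travel": [0,0,0.004],"turn": [0,0,0]},
  ],
)

```text
time: 5.55
position: [0.5671, -0.2294, 0.0811]
tool_rot: [-2.905, -1.194, -0.001]
ft_force: [-2.1, 1.3, 5.6]
grip_width: 0.008
grip_force: 2.9
```

Contact at TCP z ≈ 0.081, so the true fingertips are about 25 mm *behind* the TCP (not 14 ahead). I use that from here on: lift, open, go down.

>>> step_arm(
  commands=[
    {"travel": [0,0,-0.006],"turn": [0,0,0]},
    {"travel": [0,0,-0.008],"turn": [0,0,0]},
    {"travel": [0,0,-0.008],"turn": [0,0,0]},
    {"travel": [0,0,-0.008],"turn": [0,0,0]},
    {"travel": [0,0,-0.008],"turn": [0,0,0]},
  ],
  gripper=0.6,
)

```text
time: 6.05
position: [0.5667, -0.2292, 0.0879]
tool_rot: [-2.905, -1.194, 0.0]
ft_force: [-0.0, 0.3, -0.1]
grip_width: 0.374
grip_force: 0.0
```

>>> step_arm(
  commands=[
    {"travel": [0,0,0],"turn": [0,0,0]},
    {"travel": [0,0,0.005],"turn": [0,0,0]},
    {"travel": [0,0,0.015],"turn": [0,0,0]},
    {"travel": [0,0,0.028],"turn": [0,0,0]},
    {"travel": [0,0,0.04],"turn": [0,0,0]},
  ],
)

```text
time: 6.55
position: [0.5663, -0.229, 0.0465]
tool_rot: [-2.905, -1.194, 0.001]
ft_force: [0.1, -0.3, 0.9]
grip_width: 0.596
grip_force: 0.0
```

>>> step_arm(
  commands=[
    {"travel": [0,0,0],"turn": [0,0,0]},
    {"travel": [0,0,0],"turn": [0,0,0]},
    {"travel": [0,0,0],"turn": [0,0,0]},
    {"travel": [0,0,0],"turn": [0,0,0]},
    {"travel": [0,0,0],"turn": [0,0,0]},
  ],
  gripper=0,
)

```text
time: 7.05
position: [0.5673, -0.2294, 0.0487]
tool_rot: [2.905, 1.194, 0.001]
ft_force: [0.7, -0.3, 0.1]
grip_width: 0.232
grip_force: 0.0
```

>>> step_arm(
  commands=[
    {"travel": [0,0,0],"turn": [0,0,0]},
    {"travel": [0,0,0],"turn": [0,0,0]},
  ],
)

```text
time: 7.25
position: [0.5675, -0.2297, 0.0486]
tool_rot: [2.905, 1.194, 0.002]
ft_force: [-0.2, -0.0, 1.1]
grip_width: 0.2
grip_force: 30.0
```

>>> step_arm(
  commands=[
    {"travel": [0.005,0,0],"turn": [0,0,-3]},
    {"travel": [0.0136,-0.001,0],"turn": [0,0,-8]},
    {"travel": [0.0237,-0.003,0],"turn": [0,0,-14]},
    {"travel": [0.0335,-0.006,0],"turn": [0,0,-20]},
    {"travel": [0.043,-0.01,0],"turn": [0,0,-26]},
  ],
)

```text
time: 7.75
position: [0.5903, -0.1948, 0.0485]
tool_rot: [2.557, 1.819, -0.003]
ft_force: [0.3, -4.4, -1.6]
grip_width: 0.194
grip_force: 30.0
```

>>> step_arm(
  commands=[
    {"travel": [0.0102,-0.0005,0],"turn": [0,0,-6]},
    {"travel": [0.0204,-0.002,0],"turn": [0,0,-12]},
    {"travel": [0.0303,-0.005,0],"turn": [0,0,-18]},
    {"travel": [0.0383,-0.008,0],"turn": [0,0,-23]},
    {"travel": [0.046,-0.0115,0],"turn": [0,0,-28]},
  ],
)

```text
time: 8.25
position: [0.5964, -0.1526, 0.0486]
tool_rot: [2.038, 2.375, -0.009]
ft_force: [8.2, -22.5, -11.4]
grip_width: 0.196
grip_force: 30.0
```

>>> step_arm(
  commands=[
    {"travel": [0.005,0,0],"turn": [0,0,-3]},
    {"travel": [0.0085,-0.0005,0],"turn": [0,0,-5]},
    {"travel": [0.0102,-0.0005,0],"turn": [0,0,-6]},
    {"travel": [0.0102,-0.0005,0],"turn": [0,0,-6]},
    {"travel": [0.0102,-0.0005,0],"turn": [0,0,-6]},
  ],
)

```text
time: 8.75
position: [0.5941, -0.1375, 0.0487]
tool_rot: [1.917, 2.483, -0.001]
ft_force: [3.9, -3.6, -1.8]
grip_width: 0.201
grip_force: 30.0
```

Run:
```python
from h import *
plan([.5925,-.1365,.048],14.2,1)
```

```text
at [ 0.5941 -0.1375  0.0487] yaw 14.66 axis [ 0.0033 -0.0035 -1.    ] F [ 3.9 -3.6 -1.8] t 8.75 w 0.201
[ 1.3 -1.3  0.7] 0.5
```

>>> step_arm(
  commands=[
    {"travel": [0,0,0],"turn": [0,0,0]},
    {"travel": [0,0,0],"turn": [0,0,0]},
    {"travel": [0,0,0],"turn": [0,0,0]},
    {"travel": [0,0,-0.006],"turn": [0,0,0]},
    {"travel": [0,0,-0.018],"turn": [0,0,0]},
  ],
  gripper=0.6,
)

```text
time: 9.25
position: [0.5918, -0.1343, 0.0659]
tool_rot: [-1.918, -2.486, 0.002]
ft_force: [-1.0, -0.1, -0.2]
grip_width: 0.55
grip_force: 0.0
```

>>> step_arm(
  commands=[
    {"travel": [0,0,-0.02],"turn": [0,0,0]},
    {"travel": [0,0,-0.045],"turn": [0,0,0]},
    {"travel": [0,0,-0.068],"turn": [0,0,0]},
    {"travel": [0,0,-0.085],"turn": [0,0,0]},
    {"travel": [0,0,-0.095],"turn": [0,0,0]},
  ],
)

```text
time: 9.75
position: [0.5938, -0.135, 0.1641]
tool_rot: [1.918, 2.485, 0.003]
ft_force: [0.5, -0.2, -0.6]
grip_width: 0.601
grip_force: 0.0
```

Run:
```python
from h import *
plan([.5095,.181,.150],-19,3)
```

```text
at [ 0.5938 -0.135   0.1641] yaw 14.69 axis [ 3.6e-03 -1.0e-04 -1.0e+00] F [ 0.5 -0.2 -0.6] t 9.75 w 0.601
[109.   -0.5   4.7] 11.2
[106.8 -21.7   4.7] 11.2
[100.6 -42.1   4.7] 11.2
```

>>> step_arm(
  commands=[
    {"travel": [0.012,0,0.001],"turn": [0,0,1]},
    {"travel": [0.032,0,0.002],"turn": [0,0,3]},
    {"travel": [0.057,0,0.003],"turn": [0,0,6]},
    {"travel": [0.083,0,0.004],"turn": [0,0,8.5]},
    {"travel": [0.109,0,0.005],"turn": [0,0,11.2]},
  ],
)

```text
time: 10.25
position: [0.5646, -0.0284, 0.1564]
tool_rot: [-2.155, -2.286, -0.0]
ft_force: [0.1, 0.8, 0.1]
grip_width: 0.601
grip_force: 0.0
```

>>> step_arm(
  commands=[
    {"travel": [0.025,-0.005,0.001],"turn": [0,0,2.5]},
    {"travel": [0.05,-0.01,0.002],"turn": [0,0,5]},
    {"travel": [0.075,-0.015,0.003],"turn": [0,0,7.5]},
    {"travel": [0.096,-0.019,0.004],"turn": [0,0,10]},
    {"travel": [0.107,-0.0215,0.005],"turn": [0,0,11.2]},
  ],
)

```text
time: 10.75
position: [0.5363, 0.0787, 0.1513]
tool_rot: [-2.363, -2.068, -0.0]
ft_force: [0.6, -0.4, -0.3]
grip_width: 0.599
grip_force: 0.0
```

>>> step_arm(
  commands=[
    {"travel": [0.02,-0.008,0.001],"turn": [0,0,2.5]},
    {"travel": [0.048,-0.02,0.002],"turn": [0,0,5.5]},
    {"travel": [0.075,-0.032,0.003],"turn": [0,0,8.5]},
    {"travel": [0.093,-0.039,0.004],"turn": [0,0,10.5]},
    {"travel": [0.1,-0.042,0.005],"turn": [0,0,11.2]},
  ],
)

```text
time: 11.25
position: [0.5079, 0.1835, 0.1463]
tool_rot: [-2.553, -1.83, -0.0]
ft_force: [-0.1, -0.1, 0.3]
grip_width: 0.596
grip_force: 0.0
```

>>> step_arm(
  commands=[
    {"travel": [0,0,0],"turn": [0,0,0]},
    {"travel": [0,0,0],"turn": [0,0,0]},
    {"travel": [0,0,0],"turn": [0,0,0]},
    {"travel": [0,0,0],"turn": [0,0,0]},
    {"travel": [0,0,0],"turn": [0,0,0]},
  ],
)

```text
time: 11.75
position: [0.5092, 0.1801, 0.1462]
tool_rot: [2.557, 1.825, 0.0]
ft_force: [0.4, -0.5, -1.0]
grip_width: 0.596
grip_force: 0.0
```

Run:
```python
from h import *
plan([.5095,.181,.150],-19,1)
a=snap('wrist','w3.png');t=snap('top','t3.png')
c=np.zeros((600,800,3),np.uint8)
c[:280,:512]=a[:280]
c[280:600,:800]=0
c[290:600,:310]=cv2.resize(t[175:290,245:360],(310,310))
tt=cv2.resize(t[175:290,245:360],(480,480),interpolation=cv2.INTER_CUBIC)
c=np.zeros((600,800,3),np.uint8);c[:480,320:]=tt; c[:240,:320]=cv2.resize(a[100:340,96:416],(320,240))
cv2.imwrite('pics/c5.png',cv2.convertScaleAbs(c[:,:,::-1],alpha=1.4))
```

```text
at [0.5092 0.1801 0.1462] yaw -18.98 axis [ 2.e-04 -0.e+00 -1.e+00] F [ 0.4 -0.5 -1. ] t 11.75 w 0.596
[ 0.9  0.  -3.8] 0.0
```

View pics/c5.png

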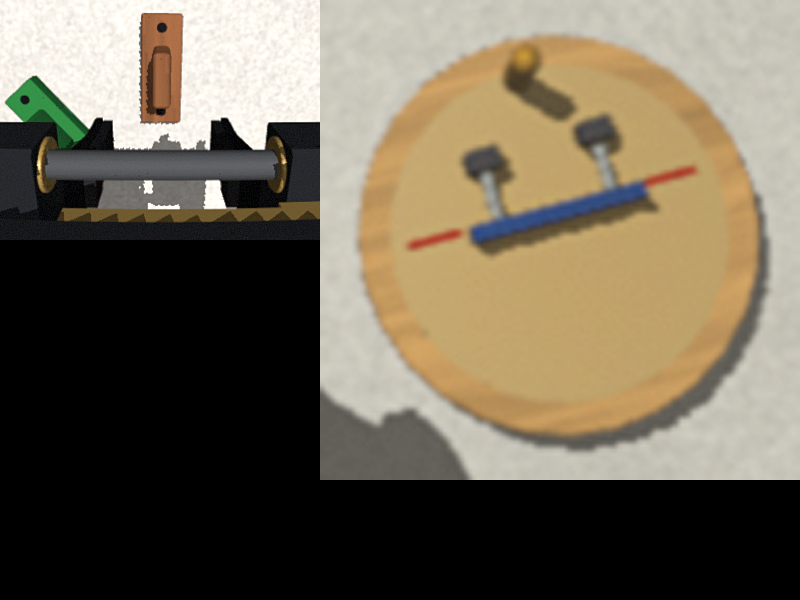

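The wrist crop shows the brown handle centred at (161,68) with screw holes (161,28) and (160,113); the top crop shows the deck clicked: red line (409,246)–(695,170), post top (525,57).

Run:
```python
from h import *
W=lambda x,y:(x+96,y+100)
A=lambda x,y:(245+(x-320)/4.174-.4,175+y/4.174-.4)
st=ctrl.get_state(); print(st['position'])
c=np.array([ray('wrist',W(*p),.02,st) for p in((142,14),(183,14),(181,122),(140,122))]);print(c,c.mean(0))
s=np.array([ray('wrist',W(*p),.02,st) for p in((161,28),(160,113))]);print(s,s.mean(0))
for v in (c[0]-c[3],c[1]-c[2],s[0]-s[1]): print(np.linalg.norm(v),np.degrees(np.arctan2(v[1],v[0])))
r=np.array([ray('top',A(*p),.036) for p in((409,246),(695,170))]);v=r[0]-r[1];a=np.arctan2(v[1],v[0])-np.pi/2
print('red',r,np.linalg.norm(v),'phi',np.degrees(a),'centre',r.mean(0)[:2]-.015*np.array([np.cos(a),np.sin(a)]))
p=ray('top',A(525,57),.107);print('post',p)
d=[ray('top',A(*q),.036) for q in((358,236),(761,236),(560,35),(560,437))];print('deck',np.mean(d,0))
```

```text
[0.50904815 0.18050855 0.14621418]
[[0.51042818 0.24182391 0.02      ]
 [0.54709883 0.22927189 0.02      ]
 [0.51159928 0.12633631 0.02      ]
 [0.4716476  0.13999542 0.02      ]] [0.51019347 0.18435688 0.02      ]
[[0.52314904 0.22353821 0.02      ]
 [0.49433903 0.14264019 0.02      ]] [0.50874403 0.1830892  0.02      ]
0.10896318271097255 69.15105540553871
0.10888503044605741 70.97214541028768
0.08587494046515973 70.39778620406298
red [[ 0.49711105 -0.06668474  0.036     ]
 [ 0.52938861 -0.24860584  0.036     ]] 0.18476235254846765 phi 10.061064323479414 centre [ 0.4984805  -0.16026575]
post [ 0.59485311 -0.14143693  0.107     ]
deck [ 0.4966019  -0.16052085  0.036     ]
```

Run:
```python
from h import *
def red(n,f):
    im=cv2.imread('pics/'+f).astype(int);b,g,r=im[...,0],im[...,1],im[...,2]
    m=(r>80)&(g<0.45*r)&(b<0.45*r)
    ys,xs=np.nonzero(m); P=np.array([ray(n,(x,y),.036)[:2] for x,y in zip(xs,ys)])
    P=P[np.linalg.norm(P-[.498,-.16],axis=1)<.11]
    c=P.mean(0);u,s,v=np.linalg.svd(P-c);d=v[0];a=np.arctan2(d[1],d[0]);a=(a-np.pi/2+np.pi/2)%np.pi-np.pi/2
    n_=np.array([np.cos(a),np.sin(a)]);t=np.array([-n_[1],n_[0]]);q=P@t;mid=(q.max()+q.min())/2
    print(f,len(P),'phi',np.degrees(a).round(2),'len',np.ptp(q).round(4),'x offset line',(c-[.4975,-.1605])@n_,'ymid',mid-np.array([.4975,-.1605])@t)
snap('side','s3.png')
red('top','t0.png');red('side','s0.png');red('top','t3.png');red('side','s3.png')
```

```text
t0.png 15 phi -46.73 len 0.1768 x offset line 0.015770382847651844 ymid 0.0014105753559089385
s0.png 18 phi -46.47 len 0.1759 x offset line 0.013589438801671244 ymid 0.0020061799573884986
t3.png 19 phi 10.23 len 0.175 x offset line 0.01630750066784351 ymid 0.0018464217399196126
s3.png 14 phi 10.15 len 0.1746 x offset line 0.016652319476848143 ymid 0.0011663569959022013
```

Both cameras agree the deck turned only ~56.8°, i.e. about 0.055 rad short of the click. I'll nudge the post further anticlockwise with shut fingers before touching the handle.

Run:
```python
from h import *
plan([.600,-.169,.125],13,3)
```

```text
at [0.509  0.1807 0.1462] yaw -18.93 axis [ 1.e-04  0.e+00 -1.e+00] F [ 0.3  0.1 -0.3] t 11.9 w 0.604
[-100.4   66.5    7.1] -10.6
[-111.    46.8    7.1] -10.6
[-117.7   25.5    7.1] -10.6
```

>>> step_arm(
  commands=[
    {"travel": [-0.01,0.007,0.001],"turn": [0,0,-1]},
    {"travel": [-0.03,0.02,0.002],"turn": [0,0,-3]},
    {"travel": [-0.053,0.035,0.004],"turn": [0,0,-5.5]},
    {"travel": [-0.077,0.051,0.0055],"turn": [0,0,-8]},
    {"travel": [-0.1,0.0665,0.007],"turn": [0,0,-10.6]},
  ],
  gripper=0,
)

```text
time: 12.4
position: [0.5396, 0.0636, 0.1392]
tool_rot: [2.374, 2.057, 0.0]
ft_force: [-0.1, 0.4, 1.3]
grip_width: 0.229
grip_force: 0.0
```

>>> step_arm(
  commands=[
    {"travel": [-0.026,0.011,0.0015],"turn": [0,0,-2.5]},
    {"travel": [-0.052,0.022,0.003],"turn": [0,0,-5]},
    {"travel": [-0.078,0.033,0.005],"turn": [0,0,-7.5]},
    {"travel": [-0.099,0.042,0.006],"turn": [0,0,-9.5]},
    {"travel": [-0.111,0.047,0.007],"turn": [0,0,-10.6]},
  ],
)

```text
time: 12.9
position: [0.5701, -0.0547, 0.1322]
tool_rot: [2.178, 2.263, -0.001]
ft_force: [0.2, 1.3, -0.4]
grip_width: 0.003
grip_force: 0.0
```

>>> step_arm(
  commands=[
    {"travel": [-0.022,0.005,0.0015],"turn": [0,0,-2]},
    {"travel": [-0.055,0.012,0.003],"turn": [0,0,-5]},
    {"travel": [-0.09,0.0195,0.005],"turn": [0,0,-8]},
    {"travel": [-0.11,0.024,0.006],"turn": [0,0,-10]},
    {"travel": [-0.118,0.0255,0.007],"turn": [0,0,-10.6]},
  ],
)

```text
time: 13.4
position: [0.5999, -0.172, 0.125]
tool_rot: [1.961, 2.453, -0.002]
ft_force: [0.0, -0.1, 0.5]
grip_width: 0.006
grip_force: 0.0
```

>>> step_arm(
  commands=[
    {"travel": [0,0,0],"turn": [0,0,0]},
    {"travel": [0,0,0.015],"turn": [0,0,0]},
    {"travel": [0,0,0.04],"turn": [0,0,0]},
    {"travel": [0,0,0.065],"turn": [0,0,0]},
    {"travel": [0,0,0.077],"turn": [0,0,0]},
  ],
)

```text
time: 13.9
position: [0.5982, -0.1657, 0.0448]
tool_rot: [-1.952, -2.456, 0.002]
ft_force: [-1.0, -0.1, -0.4]
grip_width: 0.007
grip_force: 0.0
```

>>> step_arm(
  commands=[
    {"travel": [0,0,0],"turn": [0,0,0]},
    {"travel": [0,0,0],"turn": [0,0,0]},
    {"travel": [0,0,0],"turn": [0,0,0]},
  ],
)

```text
time: 14.2
position: [0.6012, -0.1687, 0.0495]
tool_rot: [1.956, 2.456, 0.002]
ft_force: [0.6, -1.0, 0.9]
grip_width: 0.006
grip_force: 0.0
```

Run:
```python
from h import *
plan([.596,-.153,.048],13,1)
```

```text
at [ 0.6012 -0.1687  0.0495] yaw 12.91 axis [ 2.4e-03 -2.0e-04 -1.0e+00] F [ 0.6 -1.   0.9] t 14.2 w 0.006
[16.5 -1.6  1.5] -0.1
```

>>> step_arm(
  commands=[
    {"travel": [0.003,0,0],"turn": [0,0,0]},
    {"travel": [0.006,-0.0005,0],"turn": [0,0,0]},
    {"travel": [0.009,-0.001,0],"turn": [0,0,0]},
    {"travel": [0.011,-0.0015,0],"turn": [0,0,0]},
    {"travel": [0.012,-0.0015,0],"turn": [0,0,0]},
  ],
)

```text
time: 14.7
position: [0.5958, -0.1569, 0.0482]
tool_rot: [-1.957, -2.457, -0.0]
ft_force: [0.8, -0.3, -0.1]
grip_width: 0.005
grip_force: 0.0
```

>>> step_arm(
  commands=[
    {"travel": [0.001,0,0],"turn": [0,0,0]},
    {"travel": [0.002,0,0],"turn": [0,0,0]},
    {"travel": [0.003,-0.0005,0],"turn": [0,0,0]},
    {"travel": [0.004,-0.001,0],"turn": [0,0,0]},
    {"travel": [0.004,-0.001,0],"turn": [0,0,0]},
  ],
)

```text
time: 15.2
position: [0.5955, -0.1562, 0.0484]
tool_rot: [1.957, 2.451, -0.001]
ft_force: [5.7, -5.0, -3.2]
grip_width: 0.008
grip_force: 3.5
```

```bash
cat >> h.py <<'E'
def red(n,f,C=(.4975,-.1605)):
    st=ctrl.get_state(); im=snap(n,f).astype(int);r,g,b=im[...,0],im[...,1],im[...,2]
    m=(r>80)&(g<0.45*r)&(b<0.45*r)
    ys,xs=np.nonzero(m); P=np.array([ray(n,(x,y),.036,st)[:2] for x,y in zip(xs,ys)])
    P=P[np.linalg.norm(P-C,axis=1)<.11]
    c=P.mean(0);u,s,v=np.linalg.svd(P-c);d=v[0];a=np.arctan2(d[1],d[0]);a=a%np.pi-np.pi/2
    n_=np.array([np.cos(a),np.sin(a)]);t=np.array([-n_[1],n_[0]]);q=P@t
    print(f,len(P),'phi',np.degrees(a).round(2),'len',np.ptp(q).round(4),'line x',((c-C)@n_).round(4),'ymid',((q.max()+q.min())/2-np.array(C)@t).round(4))
E
python3 - <<'E'
from h import *
red('wrist','w4.png');red('side','s4.png')
E
```

```text
w4.png 452 phi 13.66 len 0.0339 line x 0.0162 ymid 0.0776Traceback (most recent call last):
  File "<stdin>", line 2, in <module>
  File "h.py", line 29, in red
    P=P[np.linalg.norm(P-C,axis=1)<.11]
                       ~^~
ValueError: operands could not be broadcast together with shapes (0,) (2,)
```

>>> step_arm(
  commands=[
    {"travel": [-0.004,0,0],"turn": [0,0,0]},
    {"travel": [-0.009,0,0],"turn": [0,0,0]},
    {"travel": [-0.014,0,0],"turn": [0,0,0]},
    {"travel": [-0.014,0,-0.01],"turn": [0,0,0]},
    {"travel": [-0.014,0,-0.025],"turn": [0,0,0]},
  ],
)

```text
time: 15.8
position: [0.5964, -0.1672, 0.0732]
tool_rot: [-1.957, -2.455, 0.001]
ft_force: [0.7, -0.6, 0.1]
grip_width: 0.004
grip_force: 0.0
```

>>> step_arm(
  commands=[
    {"travel": [0,0,-0.02],"turn": [0,0,0]},
    {"travel": [0,0,-0.04],"turn": [0,0,0]},
    {"travel": [0,0,-0.06],"turn": [0,0,0]},
    {"travel": [0,0,-0.07],"turn": [0,0,0]},
    {"travel": [0,0,-0.075],"turn": [0,0,0]},
  ],
)

```text
time: 16.3
position: [0.5981, -0.1673, 0.1503]
tool_rot: [1.956, 2.455, 0.003]
ft_force: [-0.0, 0.6, 0.4]
grip_width: 0.002
grip_force: 0.0
```

Run:
```python
from h import *
red('wrist','w5.png')
plan([.5095,.182,.110],-19.3,3)
```

```text
w5.png 208 phi 13.39 len 0.157 line x 0.0161 ymid 0.0159
at [ 0.598  -0.1673  0.1501] yaw 12.91 axis [ 0.0026  0.     -1.    ] F [ 0.4 -0.5  0.7] t 16.35 w 0.001
[120.1  -2.7  13.4] 10.7
[117.5 -25.1  13.4] 10.7
[110.7 -46.5  13.4] 10.7
```

Deck now reads 13.4° (60° turned): clicked. On to the handle.

>>> step_arm(
  commands=[
    {"travel": [0.012,0,0.001],"turn": [0,0,1]},
    {"travel": [0.035,-0.0005,0.003],"turn": [0,0,3]},
    {"travel": [0.063,-0.001,0.006],"turn": [0,0,5.5]},
    {"travel": [0.091,-0.002,0.01],"turn": [0,0,8]},
    {"travel": [0.12,-0.0027,0.0134],"turn": [0,0,10.7]},
  ],
  gripper=0.6,
)

```text
time: 16.85
position: [0.5667, -0.05, 0.1336]
tool_rot: [-2.18, -2.26, 0.002]
ft_force: [0.2, -0.3, 1.0]
grip_width: 0.374
grip_force: 0.0
```

>>> step_arm(
  commands=[
    {"travel": [0.028,-0.006,0.003],"turn": [0,0,2.5]},
    {"travel": [0.055,-0.012,0.006],"turn": [0,0,5]},
    {"travel": [0.082,-0.0175,0.009],"turn": [0,0,7.5]},
    {"travel": [0.103,-0.022,0.012],"turn": [0,0,9.5]},
    {"travel": [0.1175,-0.025,0.0134],"turn": [0,0,10.7]},
  ],
)

```text
time: 17.35
position: [0.5368, 0.0676, 0.1202]
tool_rot: [-2.378, -2.051, 0.003]
ft_force: [-0.3, -0.7, -0.1]
grip_width: 0.595
grip_force: 0.0
```

>>> step_arm(
  commands=[
    {"travel": [0.02,-0.0085,0.003],"turn": [0,0,2]},
    {"travel": [0.05,-0.021,0.006],"turn": [0,0,5]},
    {"travel": [0.082,-0.0345,0.009],"turn": [0,0,8]},
    {"travel": [0.103,-0.043,0.012],"turn": [0,0,10]},
    {"travel": [0.111,-0.0465,0.0134],"turn": [0,0,11.2]},
  ],
)

```text
time: 17.85
position: [0.5067, 0.1854, 0.1067]
tool_rot: [-2.564, -1.812, 0.003]
ft_force: [-0.3, -0.2, 0.3]
grip_width: 0.601
grip_force: 0.0
```

>>> step_arm(
  commands=[
    {"travel": [0,0,0],"turn": [0,0,0]},
    {"travel": [0,0,0],"turn": [0,0,0]},
    {"travel": [0,0,0],"turn": [0,0,0]},
    {"travel": [0,0,0],"turn": [0,0,0]},
  ],
)

```text
time: 18.25
position: [0.5091, 0.181, 0.108]
tool_rot: [2.57, 1.806, 0.0]
ft_force: [-0.2, -0.4, 0.2]
grip_width: 0.6
grip_force: 0.0
```

Run:
```python
from h import *
plan([.5095,.1828,.0035],-19.5,1)
```

```text
at [0.5091 0.181  0.108 ] yaw -19.8 axis [ 2.e-04 -1.e-04 -1.e+00] F [-0.2 -0.4  0.2] t 18.25 w 0.6
[  1.8  -0.2 104.5] -0.3
```

>>> step_arm(
  commands=[
    {"travel": [0.001,0,0.01],"turn": [0,0,0]},
    {"travel": [0.0015,0,0.025],"turn": [0,0,0]},
    {"travel": [0.0015,0,0.04],"turn": [0,0,0]},
    {"travel": [0.0015,0,0.052],"turn": [0,0,0]},
    {"travel": [0.0015,0,0.06],"turn": [0,0,0]},
  ],
)

```text
time: 18.75
position: [0.5082, 0.183, 0.0458]
tool_rot: [-2.569, -1.808, 0.004]
ft_force: [0.0, 0.4, 0.8]
grip_width: 0.599
grip_force: 0.0
```

>>> step_arm(
  commands=[
    {"travel": [0,0,0.01],"turn": [0,0,0]},
    {"travel": [0,0,0.022],"turn": [0,0,0]},
    {"travel": [0,0,0.033],"turn": [0,0,0]},
    {"travel": [0,0,0.04],"turn": [0,0,0]},
    {"travel": [0,0,0.044],"turn": [0,0,0]},
  ],
)

```text
time: 19.25
position: [0.5089, 0.1834, 0.0031]
tool_rot: [-2.569, -1.808, 0.001]
ft_force: [-0.1, 1.1, -0.0]
grip_width: 0.599
grip_force: 0.0
```

>>> step_arm(
  commands=[
    {"travel": [0,0,0],"turn": [0,0,0]},
    {"travel": [0,0,0],"turn": [0,0,0]},
    {"travel": [0,0,0],"turn": [0,0,0]},
    {"travel": [0,0,0],"turn": [0,0,0]},
    {"travel": [0,0,0],"turn": [0,0,0]},
  ],
  gripper=0,
  force=40,
)

```text
time: 19.75
position: [0.5095, 0.1837, 0.0043]
tool_rot: [-2.569, -1.808, -0.001]
ft_force: [-0.0, 0.7, -0.4]
grip_width: 0.233
grip_force: 0.0
```

>>> step_arm(
  commands=[
    {"travel": [0,0,0],"turn": [0,0,0]},
    {"travel": [0,0,0],"turn": [0,0,0]},
    {"travel": [0,0,0],"turn": [0,0,0]},
  ],
)

```text
time: 20.05
position: [0.5095, 0.1836, 0.0043]
tool_rot: [2.569, 1.808, 0.001]
ft_force: [-0.5, -0.2, 2.1]
grip_width: 0.181
grip_force: 40.0
```

>>> step_arm(
  commands=[
    {"travel": [0,0,-0.006],"turn": [0,0,0]},
    {"travel": [0,0,-0.022],"turn": [0,0,0]},
    {"travel": [0,0,-0.045],"turn": [0,0,0]},
    {"travel": [0,0,-0.066],"turn": [0,0,0]},
    {"travel": [0,0,-0.08],"turn": [0,0,0]},
  ],
)

```text
time: 20.55
position: [0.5096, 0.1836, 0.0854]
tool_rot: [2.569, 1.808, 0.002]
ft_force: [-0.2, 0.0, -2.0]
grip_width: 0.179
grip_force: 40.0
```

>>> step_arm(
  commands=[
    {"travel": [0,0,0],"turn": [0,0,0]},
    {"travel": [0,0,0],"turn": [0,0,0]},
  ],
)

```text
time: 20.75
position: [0.5088, 0.1834, 0.0835]
tool_rot: [-2.569, -1.808, 0.001]
ft_force: [1.0, -0.1, -2.2]
grip_width: 0.18
grip_force: 40.0
```

Run:
```python
from h import *
plan([.4756,-.1651,.085],13.4,3)
```

```text
at [0.5088 0.1834 0.0835] yaw -19.7 axis [-6.e-04 -1.e-04 -1.e+00] F [ 1.  -0.1 -2.2] t 20.75 w 0.18
[-113.1   28.7   -0.5] -11.0
[-116.5    6.6   -0.5] -11.0
[-115.6  -15.9   -0.5] -11.0
```

>>> step_arm(
  commands=[
    {"travel": [-0.011,0.003,0],"turn": [0,0,-1]},
    {"travel": [-0.033,0.008,0],"turn": [0,0,-3]},
    {"travel": [-0.06,0.015,0],"turn": [0,0,-5.5]},
    {"travel": [-0.087,0.022,0],"turn": [0,0,-8]},
    {"travel": [-0.113,0.0287,0],"turn": [0,0,-11]},
  ],
)

```text
time: 21.25
position: [0.4967, 0.0661, 0.0823]
tool_rot: [-2.381, -2.048, 0.004]
ft_force: [-0.0, -0.8, -2.1]
grip_width: 0.177
grip_force: 40.0
```

>>> step_arm(
  commands=[
    {"travel": [-0.027,0.0015,0],"turn": [0,0,-2.5]},
    {"travel": [-0.054,0.003,0],"turn": [0,0,-5]},
    {"travel": [-0.08,0.0045,0],"turn": [0,0,-7.5]},
    {"travel": [-0.101,0.0055,0],"turn": [0,0,-9.5]},
    {"travel": [-0.1165,0.0066,0],"turn": [0,0,-11]},
  ],
)

```text
time: 21.75
position: [0.4855, -0.0504, 0.0825]
tool_rot: [-2.176, -2.264, 0.004]
ft_force: [-0.4, -0.3, -2.2]
grip_width: 0.183
grip_force: 40.0
```

>>> step_arm(
  commands=[
    {"travel": [-0.02,-0.003,0],"turn": [0,0,-2]},
    {"travel": [-0.05,-0.007,0],"turn": [0,0,-5]},
    {"travel": [-0.085,-0.012,0],"turn": [0,0,-8]},
    {"travel": [-0.107,-0.015,0],"turn": [0,0,-10]},
    {"travel": [-0.1156,-0.016,0],"turn": [0,0,-11]},
  ],
)

```text
time: 22.25
position: [0.4738, -0.1678, 0.0826]
tool_rot: [-1.952, -2.46, 0.004]
ft_force: [-0.5, 0.4, -2.2]
grip_width: 0.178
grip_force: 40.0
```

>>> step_arm(
  commands=[
    {"travel": [0,0,0],"turn": [0,0,0]},
    {"travel": [0,0,0],"turn": [0,0,0]},
    {"travel": [0,0,0],"turn": [0,0,0]},
    {"travel": [0,0,0],"turn": [0,0,0]},
    {"travel": [0,0,0],"turn": [0,0,0]},
  ],
)

```text
time: 22.75
position: [0.4758, -0.1641, 0.0839]
tool_rot: [-1.948, -2.465, -0.0]
ft_force: [0.1, -0.8, -2.3]
grip_width: 0.182
grip_force: 40.0
```

Run:
```python
from h import *
plan([.4756,-.1651,.060],13.4,1)
red('wrist','w6.png')
w=cv2.imread('pics/w6.png');cv2.imwrite('pics/c6.png',cv2.convertScaleAbs(cv2.resize(w[:270],None,fx=1.56,fy=1.56),alpha=1.2))
```

```text
at [ 0.4758 -0.1641  0.0839] yaw 13.36 axis [-0.e+00  2.e-04 -1.e+00] F [ 0.1 -0.8 -2.3] t 22.75 w 0.182
[-0.9 -0.5 23.9] -0.0
w6.png 300 phi 13.58 len 0.033 line x 0.0171 ymid 0.0773
```

View pics/c6.png

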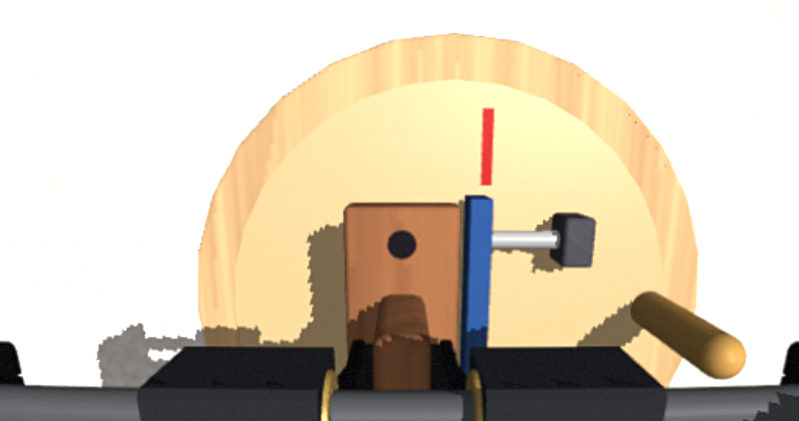

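The handle hangs level and parallel to the stop, its far end at row 205 (crop), the stop's end at 196, the red mark at 109–186.

Run:
```python
from h import *
st=ctrl.get_state();a=np.radians(13.4);n=np.array([np.cos(a),np.sin(a)]);t=np.array([-n[1],n[0]]);C=np.array([.498,-.1598])
f=lambda x,y,z:(lambda p:print((x,y),'deck',((p-C)@n*1000).round(1),((p-C)@t*1000).round(1)))(ray('wrist',(x/1.5625,y/1.56),z,st)[:2])
zt=st['position'][2]-.0043+.02
p=st['position'][:2]-C;print('tcp',p@n,p@t,zt)
f(345,205,zt);f(460,205,zt);f(402,244,zt)   # handle far corners, screw hole
f(465,198,.059);f(492,198,.059);f(470,300,.059) # stop top end
f(488,109,.036);f(487,185,.036) # red
f(455,34,.036);f(198,240,.036);f(697,240,.036)
```

```text
tcp -0.02261681294167508 0.0007859032584673318 0.0996484494157545
(345, 205) deck -41.4 56.7
(460, 205) deck -2.7 56.7
(402, 244) deck -22.2 43.3
(465, 198) deck 3.9 55.6
(492, 198) deck 15.1 55.7
(470, 300) deck 7.4 11.6
(488, 109) deck 15.9 93.1
(487, 185) deck 16.6 59.7
(455, 34) deck 0.6 124.5
(198, 240) deck -119.1 34.6
(697, 240) deck 120.0 35.0
```

>>> step_arm(
  commands=[
    {"travel": [-0.001,0,0.006],"turn": [0,0,0]},
    {"travel": [-0.001,0,0.018],"turn": [0,0,0]},
    {"travel": [-0.001,0,0.03],"turn": [0,0,0]},
    {"travel": [-0.001,0,0.038],"turn": [0,0,0]},
    {"travel": [-0.001,0,0.041],"turn": [0,0,0]},
  ],
)

```text
time: 23.3
position: [0.4747, -0.1656, 0.0413]
tool_rot: [-1.948, -2.462, 0.002]
ft_force: [0.0, 0.8, -1.8]
grip_width: 0.181
grip_force: 40.0
```

>>> step_arm(
  commands=[
    {"travel": [0,0,0],"turn": [0,0,0]},
    {"travel": [0,0,0],"turn": [0,0,0]},
    {"travel": [0,0,0],"turn": [0,0,0]},
  ],
)

```text
time: 23.6
position: [0.4764, -0.1659, 0.0434]
tool_rot: [1.949, 2.463, 0.001]
ft_force: [0.0, 0.1, -1.9]
grip_width: 0.181
grip_force: 40.0
```

>>> step_arm(
  commands=[
    {"travel": [0,0,0.001],"turn": [0,0,0]},
    {"travel": [0,0,0.002],"turn": [0,0,0]},
    {"travel": [0,0,0.0025],"turn": [0,0,0]},
    {"travel": [0,0,0.0025],"turn": [0,0,0]},
    {"travel": [0,0,0.0025],"turn": [0,0,0]},
  ],
)

```text
time: 24.1
position: [0.476, -0.1658, 0.0405]
tool_rot: [1.949, 2.464, 0.0]
ft_force: [-0.5, -0.4, -2.3]
grip_width: 0.179
grip_force: 40.0
```

>>> step_arm(
  commands=[
    {"travel": [0,0,0.0005],"turn": [0,0,0]},
    {"travel": [0,0,0.001],"turn": [0,0,0]},
    {"travel": [0,0,0.0015],"turn": [0,0,0]},
    {"travel": [0,0,0.0015],"turn": [0,0,0]},
    {"travel": [0,0,0.0015],"turn": [0,0,0]},
  ],
)

```text
time: 24.6
position: [0.4763, -0.1659, 0.0402]
tool_rot: [1.949, 2.463, 0.001]
ft_force: [-3.2, 0.9, 8.3]
grip_width: 0.176
grip_force: 40.0
```

>>> step_arm(
  commands=[
    {"travel": [0,0,0.0005],"turn": [0,0,0]},
    {"travel": [0,0,0.001],"turn": [0,0,0]},
    {"travel": [0,0,0.001],"turn": [0,0,0]},
    {"travel": [0,0,0.001],"turn": [0,0,0]},
  ],
)

```text
time: 25.0
position: [0.4766, -0.1659, 0.0402]
tool_rot: [1.949, 2.463, 0.002]
ft_force: [-5.2, 1.6, 15.0]
grip_width: 0.18
grip_force: 40.0
```

>>> step_arm(
  commands=[
    {"travel": [0,0,-0.0017],"turn": [0,0,0]},
    {"travel": [0,0.001,-0.0017],"turn": [0,0,0]},
    {"travel": [0,0.002,-0.0017],"turn": [0,0,0]},
    {"travel": [0,0.0035,-0.0017],"turn": [0,0,0]},
    {"travel": [0,0.005,-0.0017],"turn": [0,0,0]},
  ],
)

```text
time: 25.5
position: [0.4809, -0.1652, 0.0402]
tool_rot: [1.95, 2.463, -0.0]
ft_force: [-2.5, -0.7, 6.3]
grip_width: 0.183
grip_force: 40.0
```

>>> step_arm(
  commands=[
    {"travel": [0,0.001,0],"turn": [0,0,0]},
    {"travel": [0,0.002,0],"turn": [0,0,0]},
    {"travel": [0,0.003,0],"turn": [0,0,0]},
    {"travel": [0,0.004,0],"turn": [0,0,0]},
    {"travel": [0,0.005,0],"turn": [0,0,0]},
  ],
)

```text
time: 26.0
position: [0.4848, -0.1644, 0.0402]
tool_rot: [-1.949, -2.462, 0.002]
ft_force: [-5.7, -1.1, 9.8]
grip_width: 0.179
grip_force: 40.0
```

```bash
cat > d.py <<'E'
from h import *
a=np.radians(13.4);n=np.array([np.cos(a),np.sin(a)]);t=np.array([-n[1],n[0]]);C=np.array([.498,-.1598])+.001*n
s=ctrl.get_state();p=s['position'][:2]-C;F=s['ft_force']
print('tcp deck mm',p@n*1000,p@t*1000,s['position'][2],'F',F[:2]@n,F[:2]@t,F[2],'t',s['time'],'yaw err',np.degrees(np.arctan2(*Ro.from_rotvec(s['tool_rot']).as_matrix()[1::-1,1]))-13.4)
E
python3 d.py
```

```text
tcp deck mm -14.864844439109852 -1.435521761457628 0.040219496328716534 F -5.795680104793559 0.2210548378469898 9.78400178893223 t 26.0 yaw err -0.12375921370303544
```

>>> step_arm(
  commands=[
    {"travel": [0.0005,0.001,-0.0008],"turn": [0,0,0]},
    {"travel": [0.001,0.002,-0.001],"turn": [0,0,0]},
    {"travel": [0.001,0.003,-0.001],"turn": [0,0,0]},
    {"travel": [0.001,0.004,-0.001],"turn": [0,0,0]},
    {"travel": [0.001,0.005,-0.001],"turn": [0,0,0]},
  ],
)

```text
time: 26.5
position: [0.4881, -0.1628, 0.0403]
tool_rot: [-1.949, -2.461, 0.006]
ft_force: [-7.9, -3.5, 6.4]
grip_width: 0.182
grip_force: 40.0
```

>>> step_arm(
  commands=[
    {"travel": [0,0.001,0],"turn": [0,0,0]},
    {"travel": [0,0.002,0],"turn": [0,0,0]},
    {"travel": [0,0.003,0],"turn": [0,0,0]},
    {"travel": [0,0.003,0],"turn": [0,0,0]},
    {"travel": [0,0.003,0],"turn": [0,0,0]},
  ],
)

```text
time: 27.0
position: [0.4901, -0.1623, 0.0403]
tool_rot: [-1.948, -2.459, 0.007]
ft_force: [-10.5, -3.8, 8.6]
grip_width: 0.178
grip_force: 40.0
```

```bash
python3 d.py
```

```text
tcp deck mm -9.269949128120567 -0.6394171753721354 0.04033170308135016 F -11.089938324147154 -1.2298651250536339 8.638601192887842 t 27.0 yaw err -0.16889069316846061
```

>>> step_arm(
  commands=[
    {"travel": [0,0.001,-0.0003],"turn": [0,0,0]},
    {"travel": [0,0.002,-0.0006],"turn": [0,0,0]},
    {"travel": [0,0.003,-0.0006],"turn": [0,0,0]},
    {"travel": [0,0.004,-0.0006],"turn": [0,0,0]},
    {"travel": [0,0.004,-0.0006],"turn": [0,0,0]},
  ],
)

```text
time: 27.5
position: [0.4925, -0.1617, 0.0404]
tool_rot: [-1.947, -2.457, 0.01]
ft_force: [-10.9, -4.1, 8.0]
grip_width: 0.181
grip_force: 40.0
```

>>> step_arm(
  commands=[
    {"travel": [0,0,0],"turn": [0,0,0]},
    {"travel": [0,0,0],"turn": [0,0,0]},
    {"travel": [0,0,0],"turn": [0,0,0]},
    {"travel": [0,0,0],"turn": [0,0,0]},
    {"travel": [0,0,0],"turn": [0,0,0]},
  ],
)

```text
time: 28.0
position: [0.4925, -0.1617, 0.0404]
tool_rot: [-1.947, -2.458, 0.01]
ft_force: [-11.2, -4.7, 8.0]
grip_width: 0.176
grip_force: 40.0
```

```bash
python3 d.py
python3 - <<'E'
from h import *
red('wrist','w7.png')
w=cv2.imread('pics/w7.png');cv2.imwrite('pics/c7.png',cv2.convertScaleAbs(cv2.resize(w[30:230,150:400],(750,600),interpolation=cv2.INTER_CUBIC),alpha=1.1))
E
```

```text
tcp deck mm -6.768554124892328 -0.5825819757787127 0.040381408897924416 F -12.005613135739187 -1.9666080673730517 7.984391292910498 t 28.0 yaw err -0.17838236574920074
w7.png 470 phi 13.13 len 0.0329 line x 0.0165 ymid 0.0776
```

View pics/c7.png

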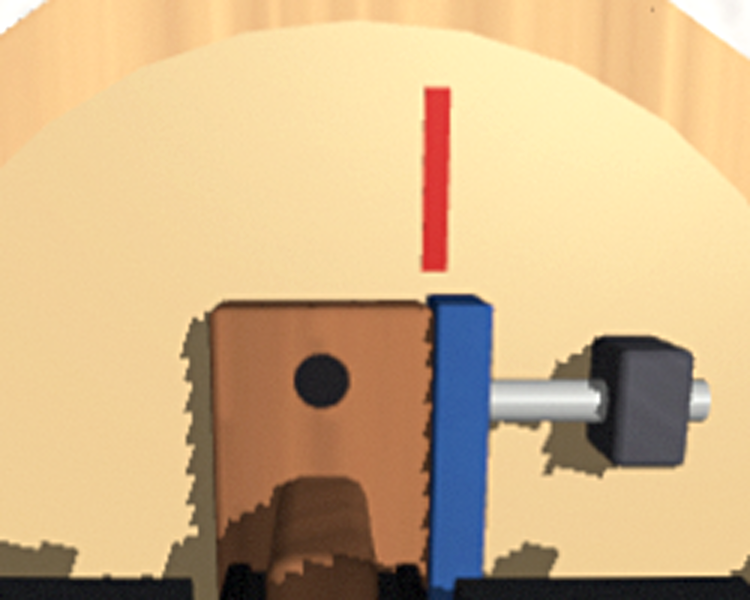

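The final view shows the handle square against the stop, its end (row 305) matching the stop's (297); the stop's face (x≈428) lies near the red mark's line (x≈434).

```bash
cat >> d.py <<'E'
def dk(x,y,z): p=ray('wrist',(150+x/3-.33,30+y/3-.33),z,s)[:2]-C; return np.array([p@n,p@t])*1000
E
python3 - <<'E'
from d import *
R=[dk(438,88,.036),dk(434.5,270,.036)];print('red',R)
for q in((428,297,.059),(432,400,.059),(430,590,.059),(491,305,.059),(428,308,.056),(213,305,.056),(322,381,.056)):print(q,dk(*q))
E
```

```text
tcp deck mm -6.773086155478944 -0.592686322006111 0.040378674812746464 F -11.622595514974552 -0.8885447960838443 7.4626891342357835 t 28.05 yaw err -0.18371190845524765
red [array([15.30239841, 93.88223228]), array([15.34982283, 60.12573587])]
(428, 297, 0.059) [11.98469082 56.93590882]
(432, 400, 0.059) [13.10541825 38.92135981]
(430, 590, 0.059) [13.70164612  3.03062226]
(491, 305, 0.059) [22.89238834 55.59575249]
(428, 308, 0.056) [12.31609511 54.75552273]
(213, 305, 0.056) [-25.41645821  55.34514089]
(322, 381, 0.056) [-6.30996846 41.78936057]
```

Face, TCP and force all agree on ~8 mm of travel; 2 mm more.

>>> step_arm(
  commands=[
    {"travel": [0,0.001,0],"turn": [0,0,0]},
    {"travel": [0,0.002,-0.0003],"turn": [0,0,0]},
    {"travel": [0,0.003,-0.0003],"turn": [0,0,0]},
    {"travel": [0,0.003,-0.0003],"turn": [0,0,0]},
    {"travel": [0,0.003,-0.0003],"turn": [0,0,0]},
  ],
)

```text
time: 28.55
position: [0.4944, -0.1612, 0.0404]
tool_rot: [-1.946, -2.456, 0.012]
ft_force: [-13.5, -3.2, 8.3]
grip_width: 0.179
grip_force: 40.0
```

>>> step_arm(
  commands=[
    {"travel": [0,0,0],"turn": [0,0,0]},
    {"travel": [0,0,0],"turn": [0,0,0]},
    {"travel": [0,0,0],"turn": [0,0,0]},
    {"travel": [0,0,0],"turn": [0,0,0]},
    {"travel": [0,0,0],"turn": [0,0,0]},
  ],
)

```text
time: 29.05
position: [0.4944, -0.1613, 0.0404]
tool_rot: [-1.947, -2.456, 0.011]
ft_force: [-13.3, -5.0, 8.3]
grip_width: 0.179
grip_force: 40.0
```

Run:
```python
from d import *
im=snap('wrist','w8.png').astype(int);r,g,b=im[...,0],im[...,1],im[...,2]
red_=(r>80)&(g<.45*r)&(b<.45*r); blue=(b>70)&(r<.6*b)
def row(m,y,z):
    xs=np.nonzero(m[y])[0]
    return [((ray('wrist',(x,y),z,s)[:2]-C)@n*1000).round(1) for x in (xs.min()-.5,xs.max()+.5)] if len(xs) else None
print('red',[row(red_,y,.036) for y in(70,90,110)]);print('blue',[row(blue,y,.059) for y in(140,160,180,200)])
im=cv2.imread('pics/w7.png')[:,:,::-1].astype(int);r,g,b=im[...,0],im[...,1],im[...,2]
blue=(b>70)&(r<.6*b);print('before',[row(blue,y,.059) for y in(140,160,180,200)])
```

```text
tcp deck mm -4.865869186868853 -0.5789151667686019 0.04043862701174372 F -14.125079825341642 -1.7297519991929788 8.342063563613436 t 29.05 yaw err -0.19917290277101607
red [[np.float64(13.3), np.float64(17.3)], [np.float64(12.9), np.float64(17.5)], [np.float64(13.1), np.float64(17.1)]]
blue [[np.float64(15.2), np.float64(25.1)], [np.float64(15.5), np.float64(25.0)], [np.float64(15.7), np.float64(24.9)], [np.float64(15.5), np.float64(24.8)]]
before [[np.float64(15.7), np.float64(25.1)], [np.float64(15.5), np.float64(25.0)], [np.float64(15.7), np.float64(24.9)], [np.float64(15.5), np.float64(24.8)]]
```

Run:
```python
from d import *
z=Ro.from_rotvec(s['tool_rot']).as_matrix()[:,2];print('axis deck',z[:2]@n,z[:2]@t, s['torque'])
```

```text
tcp deck mm -4.86892323704625 -0.5469916329076622 0.04041194951788837 F -13.441753999880753 -1.8895193688927006 7.913863085816695 t 29.1 yaw err -0.1951361231244153
axis deck -0.010600985555750586 0.001569730888597583 [-1.17164245  3.08325524  0.18252234]
```

>>> step_arm(
  commands=[
    {"travel": [0,0,0],"turn": [-0.2,0,0]},
    {"travel": [0,0,0],"turn": [-0.5,0,0]},
    {"travel": [0,0,0],"turn": [-0.7,0,0]},
    {"travel": [0,0,0],"turn": [-0.7,0,0]},
    {"travel": [0,0,0],"turn": [-0.7,0,0]},
  ],
)

```text
time: 29.6
position: [0.4944, -0.1612, 0.0402]
tool_rot: [-1.951, -2.462, -0.004]
ft_force: [-13.6, -5.2, 8.4]
grip_width: 0.18
grip_force: 40.0
```

```bash
cat > e.py <<'E'
from d import *
z=Ro.from_rotvec(s['tool_rot']).as_matrix()[:,2];print('axis deck',z[:2]@n,z[:2]@t)
im=snap('wrist','w9.png').astype(int);r,g,b=im[...,0],im[...,1],im[...,2]
red_=(r>80)&(g<.45*r)&(b<.45*r); blue=(b>70)&(r<.6*b)
def row(m,y,z):
    xs=np.nonzero(m[y])[0]
    return [float(((ray('wrist',(x,y),z,s)[:2]-C)@n*1000).round(1)) for x in (xs.min()-.5,xs.max()+.5)]
print('red',[row(red_,y,.036) for y in(70,90,110)]);print('blue',[row(blue,y,.059) for y in(140,160,180,200)])
E
python3 e.py
```

```text
tcp deck mm -4.877831496386438 -0.5522206070517531 0.040226625131422326 F -14.443449196145787 -1.894582770399709 8.435773205405992 t 29.6 yaw err -0.19467400321793882
axis deck 0.0017127714682290294 0.001436416702730411
red [[12.8, 17.3], [12.9, 17.5], [13.1, 17.2]]
blue [[15.5, 24.9], [15.2, 24.8], [15.5, 24.7], [15.3, 24.6]]
```

```bash
python3 -c "
from bench import ctrl
print(ctrl.close_job())"
```

```text
the job is handed in; nothing more can be done
None
```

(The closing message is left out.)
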